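Refit the coin counter's drive wheel

TASK

The coin counter on the cashier's desk has been cleaned and needs its drive wheel back. Pick up the four-toothed wheel by its grip bar, turn it so that its four teeth go into the four gaps of the round drive socket on top of the counter, press it fully home with the fingers until it sits flat on the socket's floor, and let go. Leave the other two wheels, the three-toothed one and the plain round one, where they stand.

Things in the scene. Friction and masses are not known exactly. Their poses are not given: they have to be found in the camera images.
- drive_wheel: The wheel to fit: steel, four teeth in a cross, 20 mm thick, core 40 mm, 84 mm over tooth tips, teeth 17 mm wide. An upright black grip bar on top, 50 mm long, 14 mm thick, spans 20 to 54 mm above the underside. Origin: centre of the underside; z up; x along the bar and two opposite teeth, the other two along y. About 0.25 kg. Any quarter turn fits.
- socket (a point): Centre of the drive socket's floor on the fixed grey coin counter, 60 mm above the desk, level with its flat top. Rim 100 mm inside, 120 outside, 12 high. Four fixed cogs, 27 mm across, 17 high, bevelled, 41 mm out at 45 degrees to x and y; the gaps lie along +-x and +-y. Wheel slides in freely with 7 mm, 12 degrees of play to lie on the floor. Console 105 mm above the desk begins at x = 111 mm.
- three_wheel: Wrong wheel, to be left alone: same metal, height and grip bar (along its x), but three teeth; 84 mm across. Origin: centre of the underside.
- round_wheel: Wrong wheel, to be left alone: same metal, height and grip bar (along its x), but a plain toothless disc 84 mm in diameter. Origin: centre of the underside.
Mind the look-alikes: they are no part of the job. Leave any blue or yellow look-alike of the drive_wheel alone.

How it is judged:
On the way:
1. the drive wheel is fully down in the socket while the fingers hold or press it (z of drive_wheel in the frame of socket below 0.004 m and horizontal distance between drive_wheel and socket below 0.012 m and contact force between the fingers and drive_wheel above 1 N), for 0.1 s.
At the end, for the whole second after the job is handed in: The drive wheel lies at rest in the socket with its teeth in the gaps: underside within 4 mm of the socket's floor, centre within 12 mm of the socket's axis, level within 0.15 rad. The three-toothed and the round wheel have stayed within 40 mm of their places (z of drive_wheel in the frame of socket below 0.004 m and horizontal distance between drive_wheel and socket below 0.012 m and angle between drive_wheel's own z axis and vertical below 0.15 rad and linear speed of drive_wheel below 0.02 m/s); the robot touches nothing.
It fails at once if the three-toothed or the round wheel is moved more than 40 mm (distance of any of three_wheel, round_wheel from where it was at the start of the episode above 0.04 m).
It also fails if it takes over 38 s, if anything falls off the work surface, if the arm or the gripper's body presses on something with over 40 N, if the wrist force passes 120 N, or if a joint passes its speed limit or range.

ROBOT

A 6-joint arm with a two-finger parallel gripper is mounted at the origin on the work surface. World frame = base frame: x ahead of the robot, y to its left, z up, the work surface at z = 0. Lengths are in m, angles in rad, forces in N, time in s.
With the tool pointing down it reaches from about 0.325 to 0.775 m from the base axis. Payload 9.3 kg.
Tool frame: the origin (TCP) lies at the very end of the fingers, on their centre line; the grasp point (between the pads) lies 19 mm behind it; z points along the fingers, y is the line along which they close (so a half turn about z gives the same grasp; the last joint's range is limited). The gripper opens to 85 mm and grips with 20 to 120 N. Pads are 22 mm wide; open, the fingers measure 114 mm over their backs; the gripper's body (76 mm by 85 mm) begins 54 mm behind the grasp point. The pads swing forward as they close: fully open they stand 13 mm farther back than shut.
Start: joints at [-1.493, 0.259, 0.021, 1.334, 0, 1.418], TCP at [0.126, -0.535, 0.231] pointing down, gripper open.
Joint ranges: [-3.04, 3.04], [-0.91, 1.82], [-1.04, 1.36], [-1.92, 1.95], [-1.52, 1.45], [-3.14, 3.14]. Speed limits (rad/s): [2.22, 2.22, 2.79, 3.14, 3.14, 3.14].

INTERFACE

Orientations are given as a 3x3 rotation matrix whose columns are the frame's x, y, z axes.
In Python, from bench import sensors, eyes, arm gives the robot as it stands.
- The arm moves only by the shell command python3 -m handwheel 'ROWS' [FORCE]. ROWS is JSON, a list of rows, each an object of numbers: "dx", "dy", "dz": the shift along the tool's x, y, z as a fraction of full scale; "yaw": the turn about the tool's z as a fraction of full scale; "claw": the opening, from -1 (shut) to 1 (fully open). A call has 1 to 8 rows; each row shifts and turns the commanded pose from where the row before left it, along the tool's axes as they then stand; what a row does not reach is not made up. Full scale, the value 1, is 4 cm for a shift and 4 degrees for a turn. A row lasts 1/10 s, in which the tool goes at most 50 mm and 8.59 degrees, less where a joint would pass 70% of its speed; a pose out of reach is approached as far as the arm can. A call with a number of a shift or a turn outside -1 to 1 is refused whole. A call with a gripper value outside its range is refused whole. The fingers move at their own pace and stop on an object; FORCE is the grip in N (left out, the last holds). Time passes only in rows, so rows that do not move let the fingers close. It gives the time, the measured TCP pose, the force, the opening and the grip force at its end, in the units of the state.
- sensors.state(): the state, without advancing time (a new reading comes with each control period).
- eyes.camera(name): name is "scene" or "top" or "wrist"; returns (picture, depth): 480x640x3 uint8, red, green, blue; 480x640 float32, m along the optical axis (not along the pixel's ray), 0 where there is no reading.
- eyes.calibration(name): a dict with "K" (3x3 intrinsics, pixels), "extrinsics" (4x4, takes a point from world to camera coordinates). Camera axes: x right, y up, looking along -z (the intrinsics and any distortion apply to the point x, -y, -z); pixel columns grow to the right and rows downward; lengths in m; the calibration is good to about 2 mm. The wrist camera is an equidistant fisheye: a pixel r from the principal point sees the ray r / f radians off the axis. A picture is of the moment at which its call begins: read the wrist's pose just before it. calibration takes no time and is no camera call; for the wrist camera it gives the pose at the moment of the call.
- arm.job_done(): hands the job in; it is judged then, once.
The state is a dict: "clock": time; "q": joint angles; "joint_velocities": joint speeds; "effort": joint torques, N m; "tcp_pos": TCP position; "tcp_rot": TCP orientation; "force": force on the tool from outside, world axes, zero at the start; "wrist_torque": the same for the moment, N m; "finger_gap": opening from 0.0 (shut) to 1.0 (fully open); "grip_force": force on a finger pad.
Only numpy, scipy, OpenCV 4.12 (cv2) and the standard library are available. Lean on these libraries where they do the work, as an engineer would, in place of code of your own. Each camera call takes 0.05 s, during which the arm holds its last target. There are 200 camera calls.

## Working session

There is one attempt and no reset: what is moved stays moved. The work goes in short steps, Python scripts to look and compute and a shell command to move; the robot and the scene stay as the last step left them, time stands still between calls to the robot, and variables do not carry over. Pictures are saved under pics/ and viewed, at most 10 in all, crops included, and the job is handed in when it is done.

```bash
mkdir -p pics; python3 - <<'E'
from bench import sensors,eyes
import cv2,numpy as np
s=sensors.state();print(s['clock'],s['tcp_pos'],np.round(s['tcp_rot'],3))
for n in['top','scene']:
    p,d=eyes.camera(n);c=eyes.calibration(n)
    np.savez(f'{n}.npz',p=p,d=d,K=c['K'],E=c['extrinsics']);cv2.imwrite(f'pics/{n}0.png',p[...,::-1])
    print(n,c)
E
```

```text
0.0 [ 0.12580546 -0.53513339  0.23064826] [[ 0.973  0.229 -0.   ]
 [ 0.229 -0.973  0.001]
 [ 0.    -0.001 -1.   ]]
top {'K': array([[493.37654603,   0.        , 321.72557149],
       [  0.        , 493.37654603, 227.51124349],
       [  0.        ,   0.        ,   1.        ]]), 'extrinsics': array([[-0.02560139, -0.99912736, -0.03300121,  0.02350186],
       [ 0.99512657, -0.02861566,  0.09436236, -0.51594745],
       [-0.09522437, -0.03042458,  0.99499079, -0.89452411],
       [ 0.        ,  0.        ,  0.        ,  1.        ]])}
scene {'K': array([[476.98751053,   0.        , 319.09000711],
       [  0.        , 476.98751053, 244.42551279],
       [  0.        ,   0.        ,   1.        ]]), 'extrinsics': array([[ 0.41475979,  0.90972044,  0.01957124, -0.19567902],
       [-0.51816712,  0.21845307,  0.82691057,  0.20424018],
       [ 0.74798205, -0.35311043,  0.56199277, -1.19637324],
       [ 0.        ,  0.        ,  0.        ,  1.        ]])}
```

View pics/top0.png

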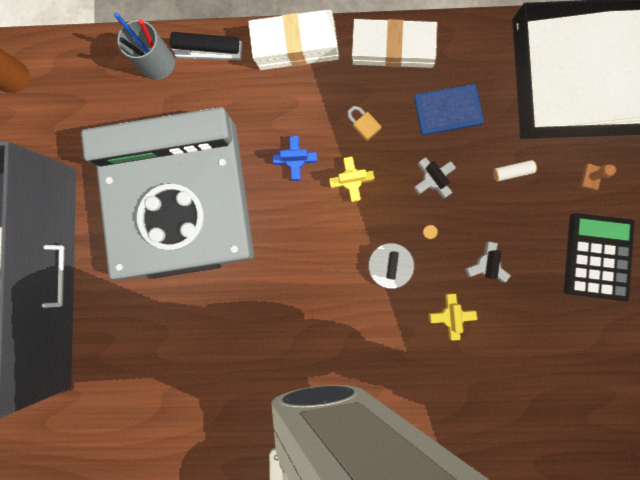

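View pics/scene0.png

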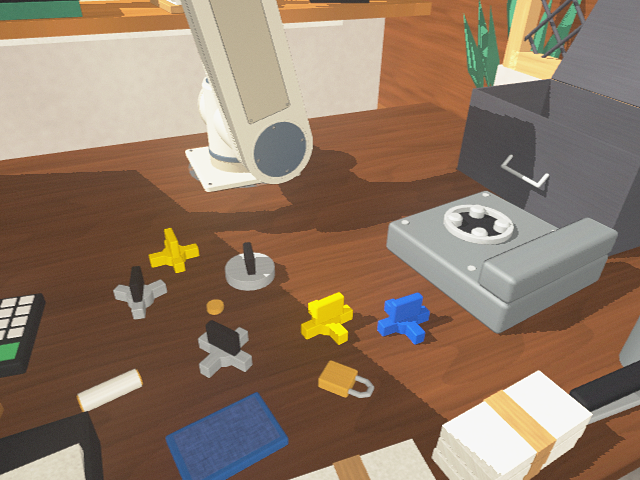

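```bash
cat > h.py <<'E'
import numpy as np,cv2
def load(n):
    z=np.load(f'{n}.npz');return z['p'],z['d'],z['K'],z['E']
def ray(K,E,u,v):
    d=np.array([(u-K[0,2])/K[0,0],-(v-K[1,2])/K[1,1],-1.]);R=E[:3,:3]
    return -R.T@E[:3,3],R.T@d
def onz(K,E,u,v,z):
    o,d=ray(K,E,u,v);return o+d*(z-o[2])/d[2]
def tri(a,b):
    A=np.stack([a[1],-b[1]],1);t=np.linalg.lstsq(A,b[0]-a[0],rcond=None)[0]
    p=a[0]+a[1]*t[0];q=b[0]+b[1]*t[1];return (p+q)/2,np.linalg.norm(p-q)
def cloud(d,K,E):
    v,u=np.mgrid[:480,:640];c=np.stack([(u-K[0,2])/K[0,0]*d,-(v-K[1,2])/K[1,1]*d,-d],-1)
    return (c-E[:3,3])@E[:3,:3]
E
python3 - <<'E'
from h import *
P={}
for n,(u,v),r in[('top',(436,178),26),('scene',(224,347),36)]:
    p,d,K,E=load(n);W=cloud(d,K,E);g=cv2.cvtColor(p,cv2.COLOR_RGB2HSV)
    vv,uu=np.mgrid[:480,:640];near=np.hypot(uu-u,vv-v)<r
    bar=near&(g[...,2]<70)&(W[...,2]>.048)&(d>0)
    top=near&(g[...,1]<60)&(g[...,2]>70)&(W[...,2]>.012)&(W[...,2]<.03)
    a,b=W[bar],W[top]
    print(n,'bar',len(a),a.mean(0),a[:,2].max(),'steel',len(b),b.mean(0))
    x=a[:,:2]-a[:,:2].mean(0);w,V=np.linalg.eigh(x.T@x);print('ang',np.degrees(np.arctan2(V[1,1],V[0,1])),'len',np.ptp(x@V[:,1]),np.ptp(x@V[:,0]))
    print('minAreaRect steel',cv2.minEnclosingCircle(b[:,:2].astype(np.float32)))
    vs,us=np.nonzero(bar);P[n]=ray(K,E,us.mean(),vs.mean())
    # dominant-plane bar pixels centroid on z=.054
    print('onz',onz(K,E,us.mean(),vs.mean(),.054))
    cen={'top':(170,216),'scene':(479,224)}[n];rr=60
    ring=(np.hypot(uu-cen[0],vv-cen[1])<rr)&(g[...,1]<40)&(g[...,2]>195)
    k,l,st,_=cv2.connectedComponentsWithStats(ring.astype(np.uint8));i=1+np.argmax(st[1:,2]*st[1:,3]);m=(l==i)
    q=W[m];q=q[(q[:,2]>.05)];print('ring',len(q),np.percentile(q[:,2],[5,50,95]),cv2.minEnclosingCircle(q[:,:2].astype(np.float32)),st[i])
    c=cv2.findContours(m.astype(np.uint8),0,1)[0];c=max(c,key=len);h=cv2.convexHull(c)
    z=np.array([onz(K,E,*t,.072) for t in h[:,0]]);print('hull circ',cv2.minEnclosingCircle(z[:,:2].astype(np.float32)))
    e=cv2.fitEllipse(h);P[n+'r']=ray(K,E,*e[0])
    if n=='top':
        cog=(np.hypot(uu-170,vv-216)<27)&(W[...,2]>.0735)&(d>0)&(g[...,2]>120)
        k,l,st,ce=cv2.connectedComponentsWithStats(cog.astype(np.uint8))
        for j in range(1,k):
            if st[j,4]>8:
                print('cog',st[j,4],ce[j],W[l==j].mean(0))
    body=(np.hypot(uu-cen[0],vv-cen[1])<120)&(np.abs(W[...,2]-.06)<.003)
    r=cv2.minAreaRect(W[body][:,:2].astype(np.float32));print('body',len(W[body]),r)
print(tri(P['top'],P['scene']),tri(P['topr'],P['scener']))
p=load('top')[0];s=load('scene')[0]
cv2.imwrite('pics/crop.png',np.hstack([cv2.resize(a,(400,400),interpolation=2) for a in(p[130:330,350:550],s[220:400,90:270])])[...,::-1])
E
```

```text
top bar 209 [ 0.60538438 -0.2044711   0.05443203] 0.05937800075847393 steel 568 [ 0.60369164 -0.2023927   0.020582  ]
ang -146.5479077232919 len 0.049252767073462655 0.013938091616852142
minAreaRect steel ((0.6060365438461304, -0.2045816332101822), 0.042430564761161804)
onz [ 0.60545388 -0.2045765   0.054     ]
ring 1718 [0.06760232 0.07379022 0.07934434] ((0.4928740859031677, 0.15979763865470886), 0.1895412802696228) [ 137  183   68   68 1718]
hull circ ((0.5405167937278748, 0.27855056524276733), 0.06138167157769203)
cog 139 [182.13669065 198.30215827] [0.57081922 0.25544245 0.07735789]
cog 132 [151.99242424 203.28030303] [0.56356202 0.30987648 0.07702552]
cog 149 [186.37583893 229.14765101] [0.51534642 0.24776372 0.07743023]
cog 121 [155.98347107 233.31404959] [0.50948179 0.30218104 0.0774049 ]
body 12398 ((0.5693618655204773, 0.32831645011901855), (0.25975510478019714, 0.34711939096450806), 7.448125839233398)
scene bar 306 [ 0.61041692 -0.20725884  0.05185879] 0.05457294292598107 steel 822 [ 0.61731141 -0.21081016  0.01765919]
ang -146.29689785342873 len 0.05060407639516396 0.013463091857747682
minAreaRect steel ((0.6085082292556763, -0.2068479210138321), 0.0426708348095417)
onz [ 0.61275425 -0.20758141  0.054     ]
ring 1333 [0.06078273 0.07005771 0.0756681 ] ((0.7733485698699951, 0.005091413855552673), 0.42636197805404663) [ 443  205   71   39 1333]
hull circ ((0.5472384095191956, 0.26882925629615784), 0.06745529919862747)
body 6066 ((0.4812896251678467, 0.33169838786125183), (0.4542597830295563, 0.3793429434299469), 7.242362976074219)
(array([ 0.60658215, -0.20618069,  0.04789491]), np.float64(0.0006600450285045552)) (array([0.54007554, 0.28080924, 0.06291378]), np.float64(0.002399541338317288))
```

View pics/crop.png

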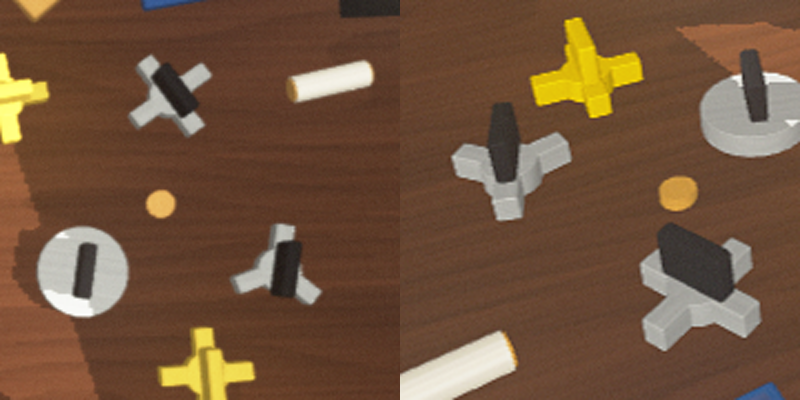

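The target is the grey four-toothed wheel with the black bar at top-view (436,178), since it has a cross of four teeth. The grey one at (489,263) has three teeth and the disc at (392,265) has none. The blue (295,158) and yellow (351,179), (454,316) ones are decoys. The crop confirms this. The bar is at (0.606, -0.205), its top is about 54 mm up, and its angle is 33.5°. The socket is at (0.540, 0.279), yaw 7.5°.

```bash
python3 -m handwheel '[{"dx":0.9,"dy":-0.35,"claw":1},{"dx":0.9,"dy":-0.35,"claw":1},{"dx":0.9,"dy":-0.35,"claw":1},{"dx":0.9,"dy":-0.35,"claw":1},{"dx":0.9,"dy":-0.35,"claw":1},{"dx":0.9,"dy":-0.35,"claw":1},{"dx":0.9,"dy":-0.35,"claw":1},{"dx":0.9,"dy":-0.35,"claw":1}]' 40
python3 -m handwheel '[{"dx":0.9,"dy":-0.35,"claw":1},{"dx":0.9,"dy":-0.35,"claw":1},{"dx":0.9,"dy":-0.35,"claw":1},{"dx":0.9,"dy":-0.35,"claw":1},{"dx":0.9,"dy":-0.35,"claw":1},{"dx":0.9,"dy":-0.35,"claw":1},{"dx":0.9,"dy":-0.35,"claw":1}]'
python3 -m handwheel '[{"dz":0.5,"yaw":-1,"claw":1},{"dz":0.5,"yaw":-1,"claw":1},{"dz":0.5,"yaw":-1,"claw":1},{"dz":0.5,"yaw":-1,"claw":1},{"dz":0.3,"yaw":-1,"claw":1},{"claw":1},{"claw":1}]'
python3 - <<'E'
from bench import sensors,eyes
import cv2,numpy as np
s=sensors.state();print(s['clock'],s['tcp_pos'],np.round(s['tcp_rot'],3))
R=s['tcp_rot'];print('tool-frame to bar',(R.T@(np.array([.606,-.2055,.026])-s['tcp_pos']))/.04)
c=eyes.calibration('wrist');p,d=eyes.camera('wrist')
np.savez('wrist.npz',p=p,d=d,K=c['K'],E=c['extrinsics']);cv2.imwrite('pics/w1.png',p[...,::-1]);print(c['K'])
E
```

```text
0.1 [ 0.12579352 -0.5351725   0.23072024] [[ 0.973  0.229 -0.   ]
 [ 0.229 -0.973  0.001]
 [ 0.    -0.001 -1.   ]]
tool-frame to bar [13.571257   -5.27111617  5.12656719]
[[371.64829954   0.         325.23419141]
 [  0.         371.64829954 238.08024864]
 [  0.           0.           1.        ]]validation failed for argument at $[0]...
validation failed for argument at $[0]...
validation failed for argument at $[0]...
```

View pics/w1.png

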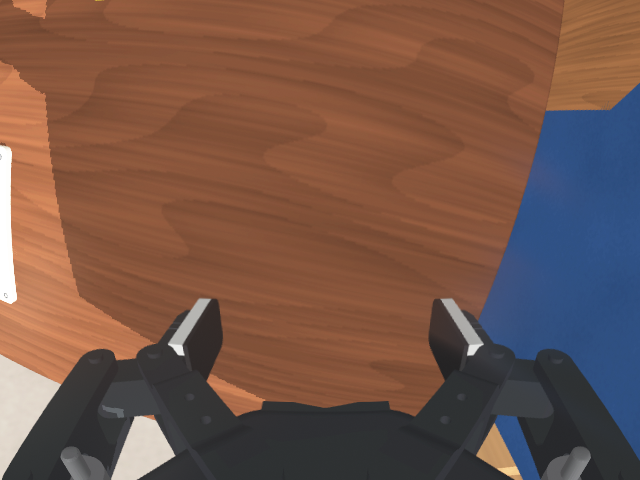

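The rows were refused and the arm has not moved, so the wrist picture shows only bare desk and the fingers. I'll try again with every key filled in.

```bash
python3 -m handwheel '[{"dx":0.9,"dy":-0.35,"dz":0,"yaw":0,"claw":1},{"dx":0.9,"dy":-0.35,"dz":0,"yaw":0,"claw":1},{"dx":0.9,"dy":-0.35,"dz":0,"yaw":0,"claw":1},{"dx":0.9,"dy":-0.35,"dz":0,"yaw":0,"claw":1},{"dx":0.9,"dy":-0.35,"dz":0,"yaw":0,"claw":1},{"dx":0.9,"dy":-0.35,"dz":0,"yaw":0,"claw":1},{"dx":0.9,"dy":-0.35,"dz":0,"yaw":0,"claw":1},{"dx":0.9,"dy":-0.35,"dz":0,"yaw":0,"claw":1}]' 40
```

```text
clock: 0.95
tcp_pos: [0.3817, -0.3593, 0.2311]
tcp_rot: [[0.973, 0.229, -0.0], [0.229, -0.973, 0.0], [-0.0, -0.0, -1.0]]
force: [-0.3, -0.2, 0.8]
finger_gap: 1.0
grip_force: 0.0
```

```bash
python3 -m handwheel '[{"dx":0.9,"dy":-0.35,"dz":0,"yaw":0,"claw":1},{"dx":0.9,"dy":-0.35,"dz":0,"yaw":0,"claw":1},{"dx":0.9,"dy":-0.35,"dz":0,"yaw":0,"claw":1},{"dx":0.9,"dy":-0.35,"dz":0,"yaw":0,"claw":1},{"dx":0.9,"dy":-0.35,"dz":0,"yaw":0,"claw":1},{"dx":0.9,"dy":-0.35,"dz":0,"yaw":0,"claw":1},{"dx":0.6,"dy":-0.25,"dz":0,"yaw":0,"claw":1}]'
python3 -m handwheel '[{"dx":0,"dy":0,"dz":0.5,"yaw":-1,"claw":1},{"dx":0,"dy":0,"dz":0.5,"yaw":-1,"claw":1},{"dx":0,"dy":0,"dz":0.5,"yaw":-1,"claw":1},{"dx":0,"dy":0,"dz":0.5,"yaw":-1,"claw":1},{"dx":0,"dy":0,"dz":0.3,"yaw":-1,"claw":1},{"dx":0,"dy":0,"dz":0,"yaw":0,"claw":1},{"dx":0,"dy":0,"dz":0,"yaw":0,"claw":1}]'
python3 - <<'E'
from bench import sensors,eyes
import cv2,numpy as np
s=sensors.state();R=s['tcp_rot'];print('units to bar',(R.T@(np.array([.606,-.2055,.026])-s['tcp_pos']))/.04, 'yaw',np.degrees(np.arctan2(R[1,0],R[0,0])))
c=eyes.calibration('wrist');p,d=eyes.camera('wrist')
K,E=c['K'],c['extrinsics']
cv2.imwrite('pics/w2.png',p[...,::-1])
# fisheye cloud, as check with depth
v,u=np.mgrid[:480,:640];a=(u-K[0,2]);b=(v-K[1,2]);r=np.hypot(a,b)+1e-9;t=r/K[0,0]
x=np.tan(t)*a/r*d;y=-np.tan(t)*b/r*d;W=(np.stack([x,y,-d],-1)-E[:3,3])@E[:3,:3]
g=p.max(-1);bar=(g<70)&(d>0)&(np.abs(W[...,2]-.054)<.006)&(np.hypot(W[...,0]-.606,W[...,1]+.205)<.035)
q=W[bar];print(len(q),q.mean(0),u[bar].mean(),v[bar].mean())
X=q[:,:2]-q[:,:2].mean(0);w,V=np.linalg.eigh(X.T@X);print('ang',np.degrees(np.arctan2(V[1,1],V[0,1])),np.ptp(X@V[:,1]),np.ptp(X@V[:,0]))
print('units wrist',(R.T@(np.r_[q[:,:2].mean(0),.026]-s['tcp_pos']))/.04)
E
```

```text
clock: 1.65
tcp_pos: [0.5944, -0.2124, 0.2307]
tcp_rot: [[0.973, 0.23, -0.0], [0.23, -0.973, 0.001], [-0.0, -0.001, -1.0]]
force: [0.4, -0.2, 0.0]
finger_gap: 1.006
grip_force: 0.0
clock: 2.35
tcp_pos: [0.5927, -0.2141, 0.1394]
tcp_rot: [[0.838, 0.546, -0.0], [0.546, -0.838, 0.0], [-0.0, -0.0, -1.0]]
force: [0.1, -0.5, 0.0]
finger_gap: 1.003
grip_force: 0.0
units to bar [3.96666028e-01 2.19317019e-03 2.83549161e+00] yaw 33.10820539106457
1398 [ 0.60902738 -0.20328402  0.05371883] 327.48927038626607 214.75608011444922
ang -144.97766052785232 0.047834099722857314 0.013482170824068496
units wrist [ 0.49032294 -0.00287121  2.83547361]
```

View pics/w2.png

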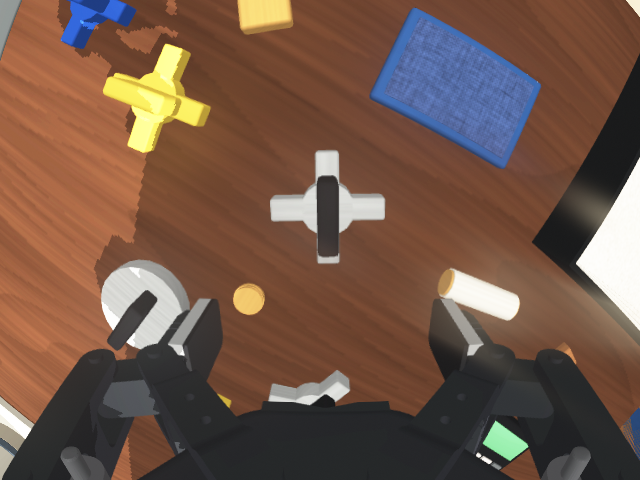

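The wrist view shows the bar upright at (327,215), already between the fingers' planes, with the neighbours clear. It is 0.45 units ahead in x and 2.8 down. Next I descend and grip.

```bash
python3 -m handwheel '[{"dx":0.45,"dy":0,"dz":0,"yaw":-0.3,"claw":1},{"dx":0,"dy":0,"dz":0.7,"yaw":0,"claw":1},{"dx":0,"dy":0,"dz":0.7,"yaw":0,"claw":1},{"dx":0,"dy":0,"dz":0.6,"yaw":0,"claw":1},{"dx":0,"dy":0,"dz":0.5,"yaw":0,"claw":1},{"dx":0,"dy":0,"dz":0.3,"yaw":0,"claw":1},{"dx":0,"dy":0,"dz":0,"yaw":0,"claw":1},{"dx":0,"dy":0,"dz":0,"yaw":0,"claw":1}]' 50
python3 -m handwheel '[{"dx":0,"dy":0,"dz":0,"yaw":0,"claw":-1},{"dx":0,"dy":0,"dz":0,"yaw":0,"claw":-1},{"dx":0,"dy":0,"dz":0,"yaw":0,"claw":-1},{"dx":0,"dy":0,"dz":0,"yaw":0,"claw":-1},{"dx":0,"dy":0,"dz":0,"yaw":0,"claw":-1},{"dx":0,"dy":0,"dz":0,"yaw":0,"claw":-1},{"dx":0,"dy":0,"dz":0,"yaw":0,"claw":-1},{"dx":0,"dy":0,"dz":0,"yaw":0,"claw":-1}]' 50
```

```text
clock: 3.2
tcp_pos: [0.6083, -0.2045, 0.0283]
tcp_rot: [[0.825, 0.565, 0.001], [0.565, -0.825, -0.001], [0.001, 0.001, -1.0]]
force: [-0.3, 0.9, 0.5]
finger_gap: 0.997
grip_force: 0.0
clock: 4.0
tcp_pos: [0.6081, -0.2045, 0.0277]
tcp_rot: [[0.825, 0.565, 0.001], [0.565, -0.825, -0.0], [0.001, 0.001, -1.0]]
force: [0.6, -0.1, 4.3]
finger_gap: 0.154
grip_force: 50.4
```

```bash
python3 -m handwheel '[{"dx":0,"dy":0,"dz":-0.5,"yaw":0,"claw":-1},{"dx":0,"dy":0,"dz":-0.6,"yaw":0,"claw":-1},{"dx":0,"dy":0,"dz":-0.6,"yaw":-1,"claw":-1},{"dx":0,"dy":0,"dz":-0.6,"yaw":-1,"claw":-1},{"dx":0,"dy":0,"dz":-0.6,"yaw":-1,"claw":-1},{"dx":0,"dy":0,"dz":-0.6,"yaw":-1,"claw":-1},{"dx":0,"dy":0,"dz":-0.6,"yaw":-1,"claw":-1},{"dx":0,"dy":0,"dz":-0.2,"yaw":-1,"claw":-1}]'
python3 -m handwheel '[{"dx":0,"dy":0,"dz":0,"yaw":-1,"claw":-1},{"dx":0,"dy":0,"dz":0,"yaw":-1,"claw":-1},{"dx":0,"dy":0,"dz":0,"yaw":-1,"claw":-1},{"dx":0,"dy":0,"dz":0,"yaw":-1,"claw":-1},{"dx":0,"dy":0,"dz":0,"yaw":-1,"claw":-1},{"dx":0,"dy":0,"dz":0,"yaw":-1,"claw":-1},{"dx":0,"dy":0,"dz":0,"yaw":-1,"claw":-1},{"dx":0,"dy":0,"dz":0,"yaw":-1,"claw":-1}]'
python3 -m handwheel '[{"dx":0,"dy":0,"dz":0,"yaw":-1,"claw":-1},{"dx":0,"dy":0,"dz":0,"yaw":-0.8,"claw":-1},{"dx":0,"dy":0,"dz":0,"yaw":0,"claw":-1}]'
```

```text
clock: 4.8
tcp_pos: [0.6079, -0.2043, 0.201]
tcp_rot: [[0.521, 0.853, 0.001], [0.853, -0.521, -0.001], [0.0, 0.001, -1.0]]
force: [-0.2, -0.5, -3.5]
finger_gap: 0.155
grip_force: 49.5
clock: 5.6
tcp_pos: [0.6071, -0.2039, 0.1981]
tcp_rot: [[-0.01, 1.0, -0.002], [1.0, 0.01, 0.001], [0.001, -0.002, -1.0]]
force: [0.2, -0.6, -3.1]
finger_gap: 0.154
grip_force: 49.3
clock: 5.9
tcp_pos: [0.6072, -0.2039, 0.1982]
tcp_rot: [[-0.133, 0.991, -0.002], [0.991, 0.133, 0.001], [0.001, -0.002, -1.0]]
force: [-0.4, 0.8, -2.7]
finger_gap: 0.157
grip_force: 49.3
```

```bash
python3 -m handwheel '[{"dx":0.6,"dy":0,"dz":0,"yaw":0,"claw":-1},{"dx":0.9,"dy":0,"dz":0,"yaw":0,"claw":-1},{"dx":0.9,"dy":0,"dz":0,"yaw":0,"claw":-1},{"dx":0.9,"dy":0,"dz":0,"yaw":0,"claw":-1},{"dx":0.9,"dy":0,"dz":0,"yaw":0,"claw":-1},{"dx":0.9,"dy":0,"dz":0,"yaw":0,"claw":-1},{"dx":0.9,"dy":0,"dz":0,"yaw":0,"claw":-1},{"dx":0.9,"dy":0,"dz":0,"yaw":0,"claw":-1}]'
python3 -m handwheel '[{"dx":0.9,"dy":0,"dz":0,"yaw":0,"claw":-1},{"dx":0.9,"dy":0,"dz":0,"yaw":0,"claw":-1},{"dx":0.9,"dy":0,"dz":0,"yaw":0,"claw":-1},{"dx":0.9,"dy":0,"dz":0,"yaw":0,"claw":-1},{"dx":0.9,"dy":0,"dz":0,"yaw":0,"claw":-1},{"dx":0.5,"dy":0,"dz":0,"yaw":0,"claw":-1},{"dx":0.3,"dy":0,"dz":0,"yaw":0,"claw":-1},{"dx":0,"dy":0,"dz":0,"yaw":0,"claw":-1}]'
cat > look.py <<'E'
import sys,cv2,numpy as np
from bench import sensors,eyes
from h import *
s=sensors.state();R=s['tcp_rot'];print(s['clock'],'units to socket (dz to floor)',(R.T@(np.array([.540,.279,.0877])-s['tcp_pos']))/.04,'yaw',np.degrees(np.arctan2(R[1,0],R[0,0])))
im=[]
for n in('top','scene'):
    p,d=eyes.camera(n);c=eyes.calibration(n);np.savez(n+'.npz',p=p,d=d,K=c['K'],E=c['extrinsics'])
    im.append(cv2.resize(p[130:290,90:250] if n=='top' else p[100:280,390:570],(400,400),interpolation=2))
cv2.imwrite(f'pics/{sys.argv[1]}.png',np.hstack(im)[...,::-1])
E
python3 look.py s1
python3 - <<'E'
from h import *
p,d,K,E=load('top');W=cloud(d,K,E);g=cv2.cvtColor(p,cv2.COLOR_RGB2HSV)
from bench import sensors
t=sensors.state()['tcp_pos']
zt=t[2]-.0077
m=(np.abs(W[...,2]-zt)<.006)&(g[...,1]<60)&(np.hypot(W[...,0]-t[0],W[...,1]-t[1])<.05)&(d>0)
q=W[m];print(len(q),q.mean(0) if len(q) else'',cv2.minEnclosingCircle(q[:,:2].astype(np.float32)) if len(q) else'',t)
E
```

```text
clock: 6.7
tcp_pos: [0.5703, 0.0708, 0.1988]
tcp_rot: [[-0.131, 0.991, -0.001], [0.991, 0.131, 0.0], [0.0, -0.001, -1.0]]
force: [-0.4, 0.4, -4.2]
finger_gap: 0.154
grip_force: 49.3
clock: 7.5
tcp_pos: [0.5425, 0.2805, 0.1987]
tcp_rot: [[-0.133, 0.991, -0.001], [0.991, 0.133, -0.0], [-0.0, -0.001, -1.0]]
force: [0.6, -0.2, -3.9]
finger_gap: 0.152
grip_force: 49.3
7.5 units to socket (dz to floor) [-0.02815981 -0.06306058  2.77542093] yaw 97.66653333348474
596 [0.54024132 0.26816134 0.191498  ] ((0.5418714880943298, 0.27822959423065186), 0.042119547724723816) [0.5429914  0.27884676 0.19899357]
```

View pics/s1.png

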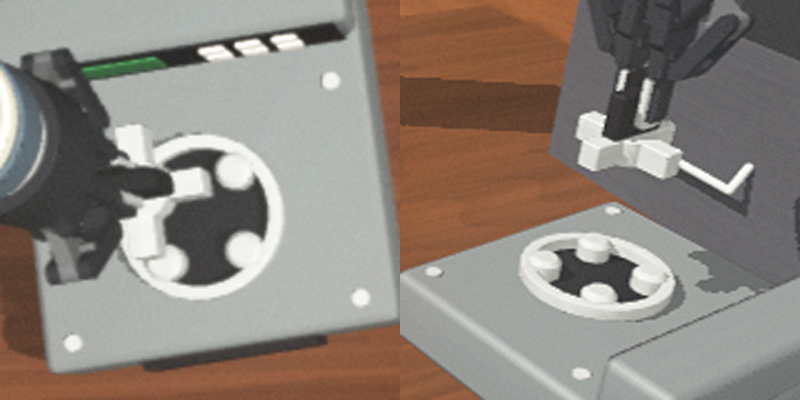

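The wheel hangs level and its teeth are parallel to the gaps, within 2 mm of the socket axis. I nudge it by -0.05 in y and go down.

```bash
python3 -m handwheel '[{"dx":0.02,"dy":-0.05,"dz":0.5,"yaw":0,"claw":-1},{"dx":0,"dy":0,"dz":0.5,"yaw":0,"claw":-1},{"dx":0,"dy":0,"dz":0.5,"yaw":0,"claw":-1},{"dx":0,"dy":0,"dz":0.4,"yaw":0,"claw":-1},{"dx":0,"dy":0,"dz":0.2,"yaw":0,"claw":-1},{"dx":0,"dy":0,"dz":0.1,"yaw":0,"claw":-1},{"dx":0,"dy":0,"dz":0,"yaw":0,"claw":-1}]'
python3 -m handwheel '[{"dx":0,"dy":0,"dz":0.12,"yaw":0,"claw":-1},{"dx":0,"dy":0,"dz":0.12,"yaw":0,"claw":-1},{"dx":0,"dy":0,"dz":0.12,"yaw":0,"claw":-1},{"dx":0,"dy":0,"dz":0.0,"yaw":0,"claw":-1}]'
```

```text
clock: 8.3
tcp_pos: [0.5411, 0.2794, 0.1113]
tcp_rot: [[-0.132, 0.991, -0.0], [0.991, 0.132, -0.0], [-0.0, -0.0, -1.0]]
force: [0.3, -0.8, -3.0]
finger_gap: 0.155
grip_force: 49.2
clock: 8.7
tcp_pos: [0.5405, 0.2799, 0.0961]
tcp_rot: [[-0.133, 0.991, -0.001], [0.991, 0.133, -0.0], [-0.0, -0.001, -1.0]]
force: [-0.6, 0.8, -2.7]
finger_gap: 0.148
grip_force: 49.4
```

```bash
python3 -m handwheel '[{"dx":0,"dy":0,"dz":0.1,"yaw":0,"claw":-1},{"dx":0,"dy":0,"dz":0.07,"yaw":0,"claw":-1},{"dx":0,"dy":0,"dz":0.05,"yaw":0,"claw":-1},{"dx":0,"dy":0,"dz":0.0,"yaw":0,"claw":-1},{"dx":0,"dy":0,"dz":0.0,"yaw":0,"claw":-1}]'
```

```text
clock: 9.2
tcp_pos: [0.5409, 0.28, 0.0881]
tcp_rot: [[-0.133, 0.991, -0.0], [0.991, 0.133, 0.0], [0.0, -0.0, -1.0]]
force: [0.2, -0.5, -3.4]
finger_gap: 0.154
grip_force: 49.3
```

```bash
python3 -m handwheel '[{"dx":0,"dy":0,"dz":0.05,"yaw":0,"claw":-1},{"dx":0,"dy":0,"dz":0.04,"yaw":0,"claw":-1},{"dx":0,"dy":0,"dz":0.0,"yaw":0,"claw":-1},{"dx":0,"dy":0,"dz":0.0,"yaw":0,"claw":-1}]'
```

```text
clock: 9.6
tcp_pos: [0.5411, 0.2801, 0.0877]
tcp_rot: [[-0.133, 0.991, 0.003], [0.991, 0.133, 0.001], [0.0, 0.003, -1.0]]
force: [-8.6, -3.5, 22.4]
finger_gap: 0.158
grip_force: 53.1
```

The contact force is 22 N upward with the TCP at 0.0877, which is exactly the expected seated height. I release, retreat and look.

```bash
python3 -m handwheel '[{"dx":0,"dy":0,"dz":0,"yaw":0,"claw":-1},{"dx":0,"dy":0,"dz":0,"yaw":0,"claw":1},{"dx":0,"dy":0,"dz":0,"yaw":0,"claw":1},{"dx":0,"dy":0,"dz":0,"yaw":0,"claw":1},{"dx":0,"dy":0,"dz":0,"yaw":0,"claw":1},{"dx":0,"dy":0,"dz":0,"yaw":0,"claw":1},{"dx":0,"dy":0,"dz":0,"yaw":0,"claw":1},{"dx":0,"dy":0,"dz":0,"yaw":0,"claw":1}]'
python3 -m handwheel '[{"dx":0,"dy":0,"dz":-0.3,"yaw":0,"claw":1},{"dx":0,"dy":0,"dz":-0.6,"yaw":0,"claw":1},{"dx":0,"dy":0,"dz":-0.7,"yaw":0,"claw":1},{"dx":0,"dy":0,"dz":-0.7,"yaw":0,"claw":1},{"dx":0,"dy":0,"dz":-0.7,"yaw":0,"claw":1},{"dx":0,"dy":0,"dz":0,"yaw":0,"claw":1},{"dx":0,"dy":0,"dz":0,"yaw":0,"claw":1}]'
python3 look.py s2
python3 - <<'E'
from h import *
for n in('top','scene'):
    p,d,K,E=load(n);W=cloud(d,K,E);g=p.max(-1)
    near=(np.hypot(W[...,0]-.54,W[...,1]-.279)<.045)&(d>0)
    b=W[near&(g<70)&(W[...,2]>.1)&(W[...,2]<.125)];s=W[near&(g>90)&(np.abs(W[...,2]-.08)<.006)]
    print(n,len(b),b.mean(0),np.percentile(b[:,2],90),'steel',len(s),s.mean(0))
E
```

```text
clock: 10.4
tcp_pos: [0.5409, 0.28, 0.0843]
tcp_rot: [[-0.133, 0.991, -0.0], [0.991, 0.133, -0.0], [-0.0, -0.0, -1.0]]
force: [-0.7, -0.4, 0.2]
finger_gap: 0.995
grip_force: 0.0
clock: 11.1
tcp_pos: [0.5411, 0.2801, 0.2055]
tcp_rot: [[-0.133, 0.991, 0.002], [0.991, 0.133, 0.001], [0.0, 0.002, -1.0]]
force: [0.1, 0.2, -0.2]
finger_gap: 1.001
grip_force: 0.0
11.1 units to socket (dz to floor) [-0.02350136 -0.03650692  2.94581291] yaw 97.62580139580068
top 226 [0.53923966 0.27733149 0.11272597] 0.11654925784255972 steel 1044 [0.53922166 0.27640268 0.07935256]
scene 212 [0.54627722 0.27331023 0.10815239] 0.1126478332762317 steel 468 [0.549643   0.27220073 0.07706449]
```

View pics/s2.png

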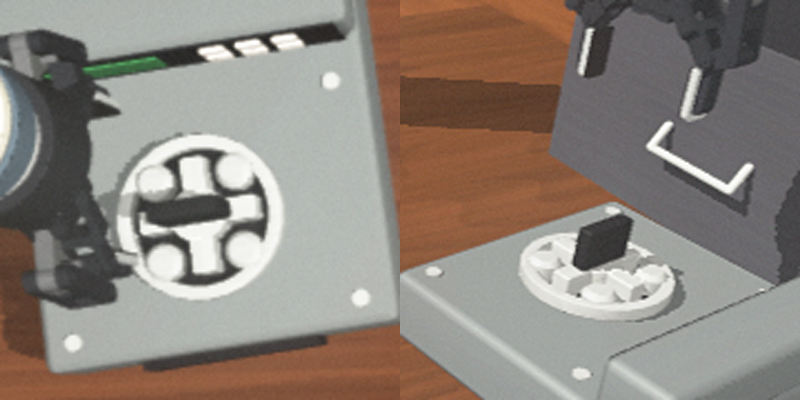

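The wheel lies flat with its teeth between the four cogs and the gripper is clear. The bar top is about 0.113 m up, against an expected 0.114.

```bash
python3 -c "
from bench import arm;print(arm.job_done())"
```

```text
the job is handed in; nothing more can be done
None
```

The four-toothed drive wheel is pressed flat onto the socket floor with its teeth in the gaps, released and handed in at about 11 s; the other wheels were left alone, and no verdict came back.

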